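# Set the fume extractor to its third click

### The arm

A 6-joint arm with a two-finger parallel gripper is mounted at the origin on a cart in front of the work surface, level with it; the furniture and walls round the work are solid. World frame = base frame: x ahead of the robot, y to its left, z up, the work surface at z = 0. Lengths are in m, angles in rad, forces in N, time in s.
With the tool pointing down it reaches from about 0.325 to 0.925 m from the base axis. Payload 3.1 kg.
Tool frame: the origin (TCP) lies midway between the tips of the shut fingers; the grasp point (between the pads) lies 19 mm behind it; x points along the fingers, y is the direction in which the jaws open and shut, and the axes are right-handed (so a half turn about x gives the same grasp; the last joint's range is limited). The gripper opens to 85 mm and grips with 20 to 120 N. Pads are 22 mm wide; open, the fingers measure 114 mm over their backs; the gripper's body (76 mm by 85 mm) begins 54 mm behind the grasp point. The pads swing forward as they close: fully open they stand 13 mm farther back than shut.
Start: joints at [-1.213, 0.217, 1.613, -0, 1.311, -0.112], TCP at [0.283, -0.557, 0.231] pointing down, gripper open.
Joint ranges: [-2.75, 2.75], [-0.78, 2.1], [0.31, 2.55], [-1.13, 4.27], [0.13, 2.63], [-2.58, 2.58]. Speed limits (rad/s): [2.79, 2.79, 3.14, 3.14, 3.14, 3.14].

### API

Orientations are given as a rotation vector (axis times angle).
In Python, from station import * gives the robot as it stands. The module is installed in compiled form; this text tells all that it offers.
- The arm moves only by the tool jog_arm, never from a script. Its argument "motion" is a list of rows, each an object with "offset": the shift along the tool's x, y, z in mm, a list of three; "twist": the turn about the tool's x in rad. In form: [{"offset": [x, y, z], "twist": twist}, ...]. A call has 1 to 20 rows; each row shifts and turns the commanded pose from where the row before left it, along the tool's axes as they then stand; what a row does not reach is not made up. A row lasts 1/8 s, in which the tool goes at most 62.5 mm and 10.7 degrees, less where a joint would pass 70% of its speed; a pose out of reach is approached as far as the arm can. A call is refused whole if a number of a shift passes 62.5 or a number of a turn 0.188, either way. A call with a gripper value outside its range is refused whole. "grip" is the finger opening in mm, from 0 to 85.4, set as the call begins (left out, the last holds). The fingers move at their own pace and stop on an object; "grip_force" is the grip in N (left out, the last holds). Time passes only in rows, so rows that do not move let the fingers close. It gives the time, the measured TCP pose, the force and the opening at its end, in the units of the state.
- get_obs(): the state, without advancing time (a new reading comes with each control period).
- snapshot(name): name is "scene" or "top"; returns (picture, depth): 384x512x3 uint8, red, green, blue; 384x512 float32, m along the optical axis (not along the pixel's ray), 0 where there is no reading.
- camera_info(name): a dict with "K" (3x3 intrinsics, pixels), "camera_from_world" (4x4, takes a point from world to camera coordinates). Camera axes: x right, y down, z forward; pixel columns grow to the right and rows downward; lengths in m; the calibration is good to about 2 mm. A picture is of the moment at which its call begins. camera_info takes no time and is no camera call.
- job_done(): hands the job in, once; it reports no verdict.
The state is a dict: "time_s": time; "joint_positions": joint angles; "joint_vel": joint speeds; "joint_torque": joint torques, N m; "tcp_pos": TCP position; "orientation": TCP orientation; "ft_force": force on the tool from outside, world axes, zero at the start; "wrist_torque": the same for the moment, N m; "grip_width": finger opening in m.
Only numpy, scipy, OpenCV 4.12 (cv2) and the standard library are available. Lean on these libraries where they do the work, as an engineer would, in place of code of your own. Each camera call takes 0.05 s, during which the arm holds its last target.

### The job

Two grey regulator boxes stand on the bench, both levers off at the right-hand end of their slots. With the fingertips, push the lever with the round ball knob (the fume extractor's) to the left, one click at a time, letting it come to rest in each notch, and leave it in the third notch from off; it must never go past the third. Never take it between the fingers, leave the flat-knobbed lever off and the other things on the bench where they are, and finish with the hand clear of everything.

Things in the scene. Friction and masses are not known exactly. Their poses are not given: they have to be found in the camera images.
- fan_box: grey steel regulator box fixed to the bench, 66 (x) x 146 (y) x 42 mm high, slot along y at x = 0; origin: centre of its underside; at yaw 0 x points away from the robot, y left. Ticks mark the notches, a longer one off. The lever stands upright at y = -0.045 m + joint value. Its lever has the round ball knob: the one to set.
- fan_lever_knob (a point): centre of the black ball knob, 24 mm in diameter, 76 mm above the bench (34 mm above the box's top), on a round steel stem 8 mm in diameter that stands upright in the slot; moves with the lever
- fan_lever (a joint): Lever with the ball knob, metres along its slot: 0 = off (right-hand end, box's -y side), growing to the left (box's +y) up to 0.090. Notches every 0.018, third click at 0.054. Pushed, it resists with up to about 5 N until half-way between two notches (0.009 past a notch), then jumps ahead by itself into the next notch and stays there; left alone it rests in a notch.
- plate_box: grey steel regulator box fixed to the bench, 66 (x) x 146 (y) x 42 mm high, slot along y at x = 0; origin: centre of its underside; at yaw 0 x points away from the robot, y left. Ticks mark the notches, a longer one off. The lever stands upright at y = -0.045 m + joint value. Its lever has the flat bar knob: leave it.
- plate_lever_knob (a point): centre of the other lever's black flat bar knob, 34 mm across the slot, 9 mm along it and 24 mm high, 76 mm above the bench
- plate_lever (a joint): The lever with the flat bar knob, to be left off. Same travel, notches and feel as fan_lever, 0 = off.
- cork: loose cork block, 30x60x24 mm, lying between the two boxes; origin at the centre of its underside
- marver: loose black graphite pad, 52x82x11 mm, lying between the two boxes, farther from the robot than the cork; origin at the centre of its underside
- bead_press: loose little turned wooden stamp standing upright, 22 mm in diameter, 62 mm tall, nearer the robot than the boxes; origin at the centre of its underside
- slag: loose lump of black scrap glass, 34x52x26 mm, to the left of the boxes; origin at the centre of its underside
- glass_plates: loose stack of rose glass offcuts, 60x81x11 mm, at the right end of the bench; origin at the centre of its underside

How it is judged:
By the outcome, as a careful person would: the job done as asked, in the order asked, and still so for the second after the job is handed in, with the robot touching nothing.
It also fails if it takes over 51 s, if anything falls off the work surface, if the arm or the gripper's body presses on something with over 40 N, if the wrist force passes 120 N, or if a joint passes its speed limit or range.

## Working session

There is one attempt and no reset: what is moved stays moved. The work goes in short steps, Python scripts to look and compute and a tool call to move; the robot and the scene stay as the last step left them, time stands still between calls to the robot, and variables do not carry over. Pictures are saved under pics/ and viewed, and the job is handed in when it is done.

Besides the shell and the picture viewer there is one more tool, called by a JSON object that holds its "fn" and its "kwargs", one argument or row to a line. jog_arm: Moves the arm, as the interface text tells. Its arguments: {"type":"object","properties":{"motion":{"type":"array","items":{"type":"object","properties":{"offset":{"type":"array","items":{"type":"number"}},"twist":{"type":"number"}}}},"grip":{"type":"number"},"grip_force":{"type":"number"}},"required":["motion"]}

```bash
mkdir -p pics
python3 - <<'E'
from station import *
import cv2,numpy as np
for n in("scene","top"):
    p,d=snapshot(n); cv2.imwrite(f"pics/{n}0.png",p[...,::-1]); np.save(f"pics/{n}_d.npy",d); np.save(f"pics/{n}_p.npy",p)
    c=camera_info(n); print(n,c["K"].tolist(),np.round(c["camera_from_world"],4).tolist())
print(get_obs())
E
```

```text
scene [[407.9839505781604, 0.0, 257.51625990736335], [0.0, 407.9839505781604, 198.32524871665618], [0.0, 0.0, 1.0]] [[-0.8338, -0.5521, -0.0063, 0.4342], [-0.4034, 0.6169, -0.6758, 0.2976], [0.377, -0.561, -0.737, 0.8966], [0.0, 0.0, 0.0, 1.0]]
top [[462.62281665615035, 0.0, 260.97821197903], [0.0, 462.62281665615035, 189.72664175479466], [0.0, 0.0, 1.0]] [[-0.0153, -0.9999, -0.0027, -0.019], [-0.9833, 0.0155, -0.1811, 0.5391], [0.1811, -0.0001, -0.9835, 1.4098], [0.0, 0.0, 0.0, 1.0]]
{'time_s': 0.1, 'joint_positions': array([-1.21318399e+00,  2.17693482e-01,  1.61480455e+00, -1.74222318e-05,
        1.31134766e+00, -1.12217026e-01]), 'joint_vel': array([ 4.17100703e-04, -1.90746670e-03, -3.21865794e-03,  5.39715980e-05,
        5.72838495e-04, -1.95361294e-03]), 'joint_torque': array([-6.16858306e-04, -3.98079979e+01, -3.04968882e+01, -1.27762073e-04,
        4.25526741e-03, -2.14835927e-05]), 'tcp_pos': array([ 0.28269606, -0.55655714,  0.2300736 ]), 'orientation': array([ 1.96030833,  0.47149453, -1.96089791]), 'ft_force': array([-1.00769105,  0.6715475 ,  0.68638008]), 'wrist_torque': array([0.01546206, 0.01662163, 0.07623425]), 'grip_width': 0.08550484866152831}
```

View pics/scene0.png

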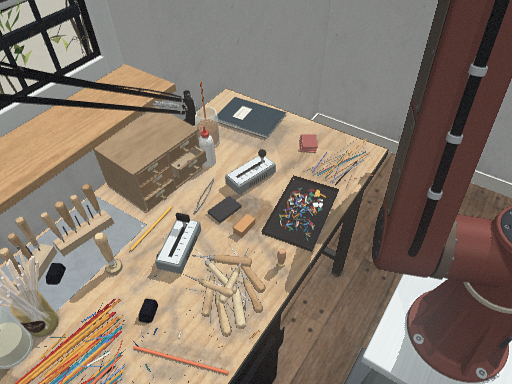

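View pics/top0.png

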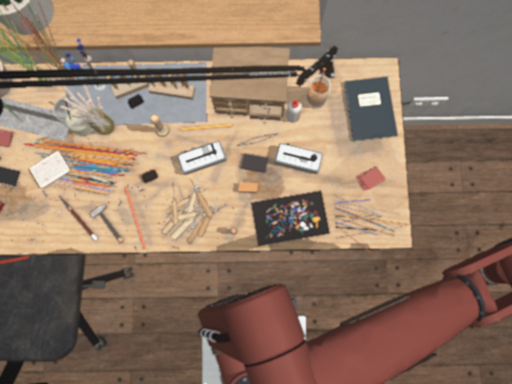

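```bash
cat > h.py <<'E'
import numpy as np,cv2
from station import camera_info
def ray(n,u,v):
    c=camera_info(n);K=np.array(c["K"]);T=np.array(c["camera_from_world"])
    R=T[:3,:3];o=-R.T@T[:3,3];d=R.T@np.linalg.solve(K,[u,v,1.]);return o,d
def onz(n,u,v,z):
    o,d=ray(n,u,v);return o+d*(z-o[2])/d[2]
def proj(n,p):
    c=camera_info(n);K=np.array(c["K"]);T=np.array(c["camera_from_world"])
    q=K@(T[:3,:3]@np.array(p)+T[:3,3]);return q[:2]/q[2]
E
python3 - <<'E'
import cv2,numpy as np
s=cv2.imread("pics/scene0.png")[140:200,215:290];t=cv2.imread("pics/top0.png")[130:190,165:335]
cv2.imwrite("pics/sc.png",cv2.resize(s,None,fx=10,fy=10,interpolation=cv2.INTER_CUBIC)[:600,:750])
cv2.imwrite("pics/tc.png",cv2.resize(t,(782,276),interpolation=cv2.INTER_CUBIC))
E
```

```text
(no output)
```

View pics/sc.png

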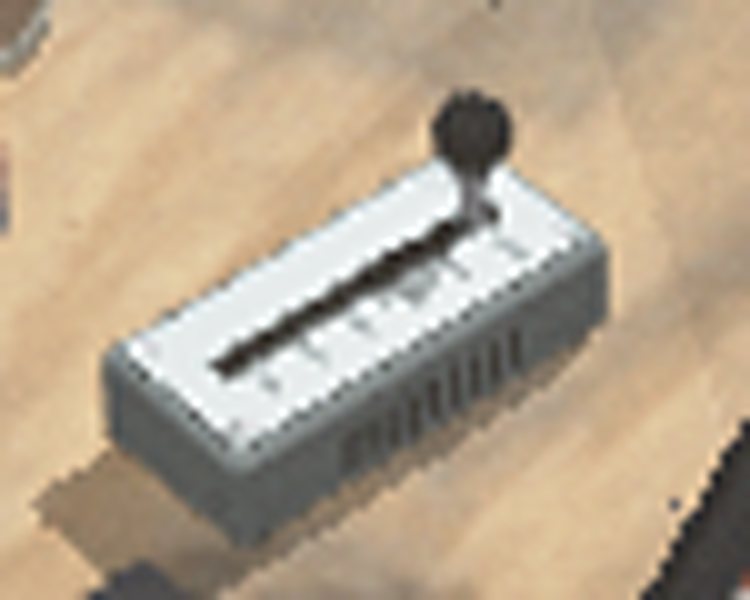

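View pics/tc.png

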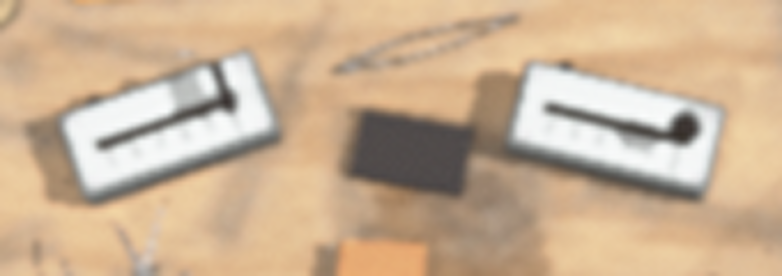

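Run:
```python
from h import *
np.set_printoptions(precision=4,suppress=True)
reg={"scene":(215,140,290,200),"top":(270,138,330,178)}
rays=[]
for n,(x0,y0,x1,y1) in reg.items():
    im=cv2.imread(f"pics/{n}0.png")[y0:y1,x0:x1].astype(int)
    mx=im.max(2);mn=im.min(2)
    w=((mn>170)&(mx-mn<28)).astype(np.uint8)
    nn,l,st,ce=cv2.connectedComponentsWithStats(w); k=1+st[1:,4].argmax()
    c=np.argwhere(l==k)[:,::-1]+[x0,y0]
    P=np.array([onz(n,u,v,.042)[:2] for u,v in c]).astype(np.float32)
    r=cv2.minAreaRect(P); b=cv2.boxPoints(r); print(n,len(c),r); 
    e=b-np.roll(b,1,0); i=np.linalg.norm(e,axis=1).argmax(); d=e[i]*np.sign(e[i][1]); print(" yaw of +y axis",np.degrees(np.arctan2(-d[0],d[1])))
    if n=="scene":
        bm=((mx<60)).astype(np.uint8);bm[16+6-0:]=0
    else: bm=(mx<90).astype(np.uint8)
    bm2=cv2.morphologyEx(bm,cv2.MORPH_OPEN,np.ones((3,3)))
    nn,l,st,ce=cv2.connectedComponentsWithStats(bm2)
    for j in range(1,nn): print("  blob",st[j]+np.array([x0,y0,0,0,0]),ce[j]+[x0,y0],onz(n,*(ce[j]+[x0,y0]),.076))
# slot dark pixels
    s=((mx<100)).astype(np.uint8)
```

```text
scene 462 ((0.6487104892730713, -0.155373215675354), (0.13648301362991333, 0.055941835045814514), 74.84498596191406)
 yaw of +y axis -15.15504
top 642 ((0.6465197205543518, -0.15052738785743713), (0.13864091038703918, 0.05873041972517967), 74.63845825195312)
 yaw of +y axis -15.36153
  blob [312 156   4   4  15] [313.4 157.4] [ 0.6342 -0.1932  0.076 ]
```

Run:
```python
from h import *
np.set_printoptions(precision=4,suppress=True)
im=cv2.imread("pics/scene0.png")[145:162,255:272].max(2)
m=(im<85).astype(np.uint8); print(m)
ys,xs=np.nonzero(m[:13]);u,v=xs.mean()+255,ys.mean()+145
print(u,v,onz("scene",u,v,.076))
im=cv2.imread("pics/top0.png")[148:168,300:325].max(2);print(im)
o1,d1=ray("scene",u,v);
for t in [(313.4,157.4),(313.4,156.9)]:
    o2,d2=ray("top",*t)
    s=np.linalg.lstsq(np.c_[d1,-d2],o2-o1,rcond=None)[0];print(o1+s[0]*d1,o2+s[1]*d2)
# slot left end etc: other objects
for n,u,v,z in [("top",254,163,.011),("top",247,187,.024),("top",227.5,231,.03),("top",372,178,.01),("scene",281,258,.05),("top",316,92,.05),("top",294,110,.05)]: print(n,u,v,onz(n,u,v,z))
d=np.load("pics/top_d.npy");print(d[155:160,310:317])
from station import get_obs
from scipy.spatial.transform import Rotation as R
print(R.from_rotvec(get_obs()["orientation"]).as_matrix())
```

```text
[[0 0 0 0 0 0 0 0 0 0 0 0 0 0 0 0 0]
 [0 0 0 0 0 0 0 0 0 0 0 0 0 0 0 0 0]
 [0 0 0 0 0 0 0 0 0 0 0 0 0 0 0 0 0]
 [0 0 0 0 0 0 0 0 0 0 0 0 0 0 0 0 0]
 [0 0 0 0 0 0 0 1 0 0 0 0 0 0 0 0 0]
 [0 0 0 0 0 1 1 1 1 1 0 0 0 0 0 0 0]
 [0 0 0 0 1 1 1 1 1 1 1 0 0 0 0 0 0]
 [0 0 0 1 1 1 1 1 1 1 1 0 0 0 0 0 0]
 [0 0 0 0 1 1 1 1 1 1 1 0 0 0 0 0 0]
 [0 0 0 0 1 1 1 1 1 1 1 0 0 0 0 0 0]
 [0 0 0 0 1 1 1 1 1 1 0 0 0 0 0 0 0]
 [0 0 0 0 0 1 1 1 1 0 0 0 0 0 0 0 0]
 [0 0 0 0 0 0 0 1 1 0 0 0 0 0 0 0 0]
 [0 0 0 0 0 0 0 0 0 0 0 0 0 0 0 0 0]
 [0 0 0 0 0 0 0 0 0 0 0 0 0 0 0 0 0]
 [0 0 0 0 0 0 0 0 0 0 0 0 0 0 0 0 0]
 [0 0 0 0 0 0 0 0 0 1 0 0 0 0 0 0 0]]
261.82978723404256 152.95744680851064 [ 0.6361 -0.198   0.076 ]
[[201 205 202 196 199 210 215 218 220 224 227 227 225 225 225 225 223 224
  223 223 222 222 221 219 221]
 [235 231 223 206 201 201 198 195 201 213 219 219 219 220 222 224 224 224
  223 223 223 222 221 221 221]
 [245 244 242 238 235 229 219 206 204 206 203 200 197 201 206 213 217 218
  220 222 223 222 223 222 223]
 [246 246 246 246 246 244 240 238 237 232 225 216 204 197 194 194 193 195
  203 212 218 219
[... 1701 characters left out ...]
27 -0.1926  0.0815] [ 0.6328 -0.1926  0.0816]
[ 0.6331 -0.1933  0.0808] [ 0.6345 -0.1927  0.0811]
top 254 163 [ 0.6351 -0.0059  0.011 ]
top 247 187 [0.553  0.0174 0.024 ]
top 227.5 231 [0.412  0.0799 0.03  ]
top 372 178 [ 0.5791 -0.3891  0.01  ]
scene 281 258 [0.4071 0.0695 0.05  ]
top 316 92 [ 0.8615 -0.2127  0.05  ]
top 294 110 [ 0.8007 -0.1389  0.05  ]
[[1.4466 1.446  1.4378 1.437  1.4428 1.4422 1.4448]
 [1.4414 1.4342 1.4381 1.4372 1.434  1.4406 1.4478]
 [1.4426 1.4402 1.4358 1.4332 1.4355 1.4385 1.4451]
 [1.4472 1.4388 1.4411 1.4354 1.4356 1.4403 1.4405]
 [1.4381 1.446  1.4435 1.4348 1.4382 1.4455 1.4453]]
[[-0.0008  0.4527 -0.8916]
 [ 0.0021 -0.8916 -0.4527]
 [-1.     -0.0022 -0.0002]]
```

{"fn": "jog_arm", "kwargs": {
  "grip": 0,
  "grip_force": 40,
  "motion": [
    {"offset":[0,-4,-16],"twist":0},
    {"offset":[0,-9,-32],"twist":0},
    {"offset":[0,-9,-32],"twist":0},
    {"offset":[0,-9,-32],"twist":0},
    {"offset":[0,-9,-32],"twist":0},
    {"offset":[0,-9,-32],"twist":0},
    {"offset":[0,-9,-32],"twist":0},
    {"offset":[0,-9,-32],"twist":0},
    {"offset":[0,-9,-32],"twist":0},
    {"offset":[0,-9,-32],"twist":0},
    {"offset":[0,-9,-32],"twist":0},
    {"offset":[0,-9,-32],"twist":0},
    {"offset":[0,-9,-32],"twist":0},
    {"offset":[0,-9,-32],"twist":0},
    {"offset":[0,-5,-12],"twist":0.147},
    {"offset":[0,0,0],"twist":0.147},
    {"offset":[0,0,0],"twist":0.147},
    {"offset":[0,0,0],"twist":0.147},
    {"offset":[0,0,0],"twist":0.147},
    {"offset":[0,0,0],"twist":0}
  ]
}}

```text
time_s: 2.6
tcp_pos: [0.6218, -0.2428, 0.231]
orientation: [-2.08, 0.274, 2.082]
ft_force: [-0.7, 0.3, -0.6]
grip_width: 0.0002
```

```bash
cat > st.py <<'E'
from h import *
from station import *
from scipy.spatial.transform import Rotation as R
np.set_printoptions(precision=4,suppress=True)
o=get_obs();M=R.from_rotvec(o["orientation"]).as_matrix();k=np.array([.635,-.195,.076])
print(o["time_s"],o["tcp_pos"],o["ft_force"],o["grip_width"],"knob in tool mm",1000*M.T@(k-o["tcp_pos"]),"\n",M, o["joint_positions"])
E
python3 st.py
```

```text
2.6 [ 0.6218 -0.2428  0.231 ] [-0.7089  0.2881 -0.643 ] 0.00016239140254325867 knob in tool mm [154.9929 -49.4489  -0.4286] 
 [[-0.0005 -0.2598 -0.9657]
 [ 0.0007 -0.9657  0.2598]
 [-1.     -0.0006  0.0007]] [-0.4774  0.3062  1.5048  0.0004  1.3315  1.3561]
```

{"fn": "jog_arm", "kwargs": {
  "motion": [
    {"offset":[20,0,0]},
    {"offset":[30,0,0]},
    {"offset":[30,0,0]},
    {"offset":[30,0,0]},
    {"offset":[30,0,0]},
    {"offset":[20,0,0]},
    {"offset":[11,0,0]},
    {"offset":[0,0,0]},
    {"offset":[0,0,0]}
  ]
}}

```text
schema error: expected keys offset, twist
```

```bash
python3 st.py
cat > look.py <<'E'
import sys
from h import *
from station import *
i=sys.argv[1]
a=[]
for n,(x,y,w,h) in {"scene":(210,120,90,80),"top":(265,125,70,62)}.items():
    p,d=snapshot(n);cv2.imwrite(f"pics/{n}{i}.png",p[...,::-1])
    a.append(cv2.resize(p[y:y+h,x:x+w,::-1],(390,346),interpolation=cv2.INTER_CUBIC))
cv2.imwrite(f"pics/pair{i}.png",np.hstack(a))
E
python3 look.py 1
```

```text
2.6 [ 0.6218 -0.2428  0.231 ] [-0.7089  0.2881 -0.643 ] 0.00016239140254325867 knob in tool mm [154.9929 -49.4489  -0.4286] 
 [[-0.0005 -0.2598 -0.9657]
 [ 0.0007 -0.9657  0.2598]
 [-1.     -0.0006  0.0007]] [-0.4774  0.3062  1.5048  0.0004  1.3315  1.3561]
```

View pics/pair1.png

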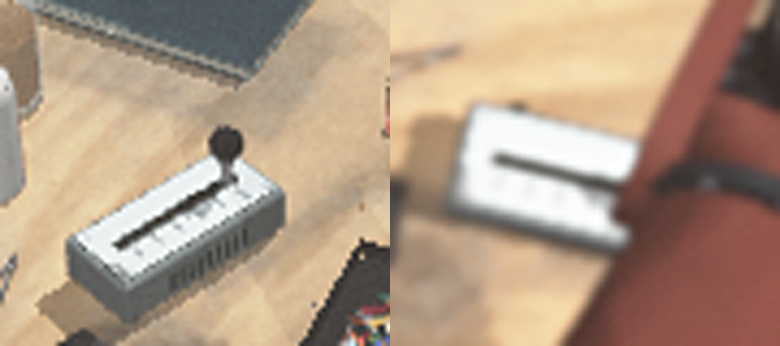

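The move was refused because the rows lacked a twist. The knob still stands at off, at about (262,153) in the scene view, and the arm hides it in the top view. I'll now lower the hand.

{"fn": "jog_arm", "kwargs": {
  "motion": [
    {"offset":[20,0,0],"twist":0},
    {"offset":[30,0,0],"twist":0},
    {"offset":[30,0,0],"twist":0},
    {"offset":[30,0,0],"twist":0},
    {"offset":[30,0,0],"twist":0},
    {"offset":[20,0,0],"twist":0},
    {"offset":[11,0,0],"twist":0},
    {"offset":[0,0,0],"twist":0},
    {"offset":[0,0,0],"twist":0}
  ]
}}

```text
time_s: 3.82
tcp_pos: [0.6229, -0.2445, 0.0617]
orientation: [-2.083, 0.278, 2.078]
ft_force: [0.4, 1.0, -0.2]
grip_width: -0.0002
```

```bash
python3 st.py; python3 look.py 2
```

```text
3.825 [ 0.6229 -0.2445  0.0617] [ 0.3505  1.0401 -0.1801] -0.0001708245584326298 knob in tool mm [-14.3573 -50.9078   1.2141] 
 [[ 0.0022 -0.262  -0.9651]
 [-0.0011 -0.9651  0.262 ]
 [-1.      0.0005 -0.0024]] [-0.4788  0.4837  1.6076  0.      1.0479  1.3571]
```

View pics/pair2.png

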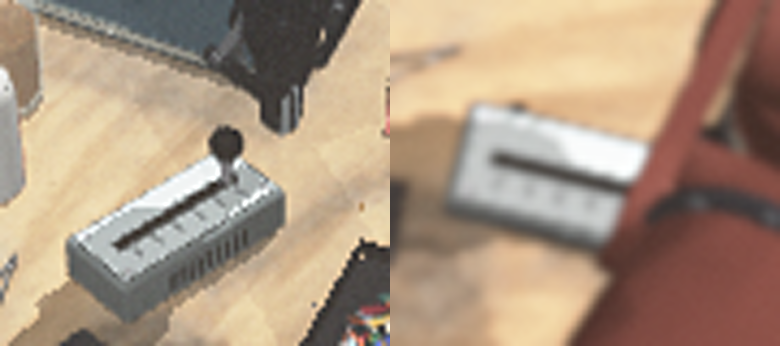

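{"fn": "jog_arm", "kwargs": {
  "motion": [
    {"offset":[0,-6,0],"twist":0},
    {"offset":[0,-6,0],"twist":0},
    {"offset":[0,-4,0],"twist":0},
    {"offset":[0,-2,0],"twist":0},
    {"offset":[0,-2,0],"twist":0},
    {"offset":[0,0,0],"twist":0}
  ]
}}

```text
time_s: 4.68
tcp_pos: [0.6271, -0.2245, 0.0602]
orientation: [-2.08, 0.277, 2.08]
ft_force: [-0.1, -0.3, 0.6]
grip_width: 0.0005
```

{"fn": "jog_arm", "kwargs": {
  "motion": [
    {"offset":[0,-2,0],"twist":0},
    {"offset":[0,-1,0],"twist":0},
    {"offset":[0,0,0],"twist":0}
  ]
}}

```text
time_s: 5.05
tcp_pos: [0.6278, -0.2217, 0.0603]
orientation: [-2.08, 0.277, 2.08]
ft_force: [0.4, 0.7, 0.3]
grip_width: 0.0001
```

{"fn": "jog_arm", "kwargs": {
  "motion": [
    {"offset":[0,-2,0],"twist":0},
    {"offset":[0,-1,0],"twist":0},
    {"offset":[0,0,0],"twist":0}
  ]
}}

```text
time_s: 5.42
tcp_pos: [0.6286, -0.2192, 0.0603]
orientation: [-2.08, 0.278, 2.08]
ft_force: [-0.8, -1.7, 0.1]
grip_width: -0.0002
```

{"fn": "jog_arm", "kwargs": {
  "motion": [
    {"offset":[0,-1,0],"twist":0},
    {"offset":[0,-1,0],"twist":0},
    {"offset":[0,0,0],"twist":0}
  ]
}}

```text
time_s: 5.8
tcp_pos: [0.6291, -0.2174, 0.0604]
orientation: [-2.08, 0.278, 2.08]
ft_force: [-1.4, -3.8, -0.1]
grip_width: 0.0002
```

{"fn": "jog_arm", "kwargs": {
  "motion": [
    {"offset":[0,-1,0],"twist":0},
    {"offset":[0,-1,0],"twist":0},
    {"offset":[0,0,0],"twist":0}
  ]
}}

```text
time_s: 6.18
tcp_pos: [0.6297, -0.2151, 0.0603]
orientation: [-2.08, 0.278, 2.08]
ft_force: [-1.6, -3.9, -0.5]
grip_width: -0.0
```

{"fn": "jog_arm", "kwargs": {
  "motion": [
    {"offset":[0,-1,0],"twist":0},
    {"offset":[0,-1,0],"twist":0},
    {"offset":[0,0,0],"twist":0}
  ]
}}

```text
time_s: 6.55
tcp_pos: [0.6305, -0.2121, 0.0603]
orientation: [-2.079, 0.276, 2.079]
ft_force: [-0.7, -1.4, 1.0]
grip_width: 0.0
```

{"fn": "jog_arm", "kwargs": {
  "motion": [
    {"offset":[0,-1,0],"twist":0},
    {"offset":[0,0,0],"twist":0}
  ]
}}

```text
time_s: 6.8
tcp_pos: [0.6306, -0.2111, 0.0602]
orientation: [-2.079, 0.276, 2.079]
ft_force: [-0.8, -0.2, -0.5]
grip_width: 0.0001
```

{"fn": "jog_arm", "kwargs": {
  "motion": [
    {"offset":[0,-1,0],"twist":0},
    {"offset":[0,0,0],"twist":0}
  ]
}}

```text
time_s: 7.05
tcp_pos: [0.6307, -0.2107, 0.0602]
orientation: [-2.08, 0.277, 2.08]
ft_force: [-0.2, 0.7, -0.5]
grip_width: 0.0001
```

```bash
python3 st.py; python3 look.py 3
```

```text
7.05 [ 0.6307 -0.2107  0.0602] [-0.2466  0.6601 -0.4572] 0.00013940611810292933 knob in tool mm [-15.7733 -16.3019   0.0197] 
 [[-0.0001 -0.262  -0.9651]
 [ 0.0004 -0.9651  0.262 ]
 [-1.     -0.0004  0.0002]] [-0.4281  0.4797  1.6166  0.0004  1.0456  1.4076]
```

View pics/pair3.png

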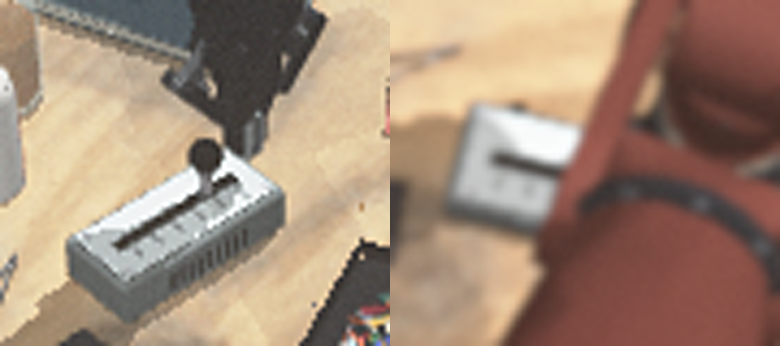

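{"fn": "jog_arm", "kwargs": {
  "motion": [
    {"offset":[0,-2,0],"twist":0},
    {"offset":[0,-2,0],"twist":0},
    {"offset":[0,-2,0],"twist":0},
    {"offset":[0,-2,0],"twist":0},
    {"offset":[0,-1,0],"twist":0},
    {"offset":[0,0,0],"twist":0}
  ]
}}

```text
time_s: 7.9
tcp_pos: [0.6331, -0.2025, 0.0603]
orientation: [-2.08, 0.278, 2.08]
ft_force: [0.2, -0.8, 0.8]
grip_width: -0.0002
```

{"fn": "jog_arm", "kwargs": {
  "motion": [
    {"offset":[0,-1,0],"twist":0},
    {"offset":[0,-1,0],"twist":0},
    {"offset":[0,-1,0],"twist":0},
    {"offset":[0,0,0],"twist":0}
  ]
}}

```text
time_s: 8.4
tcp_pos: [0.6337, -0.2001, 0.0603]
orientation: [-2.08, 0.278, 2.08]
ft_force: [-1.8, -3.2, 0.1]
grip_width: -0.0001
```

{"fn": "jog_arm", "kwargs": {
  "motion": [
    {"offset":[0,-1,0],"twist":0},
    {"offset":[0,-1,0],"twist":0},
    {"offset":[0,0,0],"twist":0}
  ]
}}

```text
time_s: 8.78
tcp_pos: [0.6344, -0.1977, 0.0603]
orientation: [-2.08, 0.278, 2.08]
ft_force: [-1.9, -3.9, -0.4]
grip_width: 0.0002
```

{"fn": "jog_arm", "kwargs": {
  "motion": [
    {"offset":[0,-1,0],"twist":0},
    {"offset":[0,0,0],"twist":0}
  ]
}}

```text
time_s: 9.02
tcp_pos: [0.6348, -0.1963, 0.0603]
orientation: [-2.08, 0.277, 2.08]
ft_force: [-1.1, -3.3, -0.5]
grip_width: -0.0002
```

{"fn": "jog_arm", "kwargs": {
  "motion": [
    {"offset":[0,-1,0],"twist":0},
    {"offset":[0,0,0],"twist":0}
  ]
}}

```text
time_s: 9.28
tcp_pos: [0.6351, -0.1949, 0.0603]
orientation: [-2.079, 0.276, 2.079]
ft_force: [-1.3, -1.2, -0.5]
grip_width: 0.0001
```

```bash
python3 st.py; python3 look.py 4
```

```text
9.275 [ 0.6351 -0.1949  0.0603] [-1.2769 -1.1932 -0.4784] 6.88142636815139e-05 knob in tool mm [-15.7497   0.1324   0.0911] 
 [[ 0.0003 -0.2622 -0.965 ]
 [ 0.0012 -0.965   0.2622]
 [-1.     -0.0012  0.    ]] [-0.4038  0.4784  1.6185  0.0014  1.045   1.4315]
```

View pics/pair4.png

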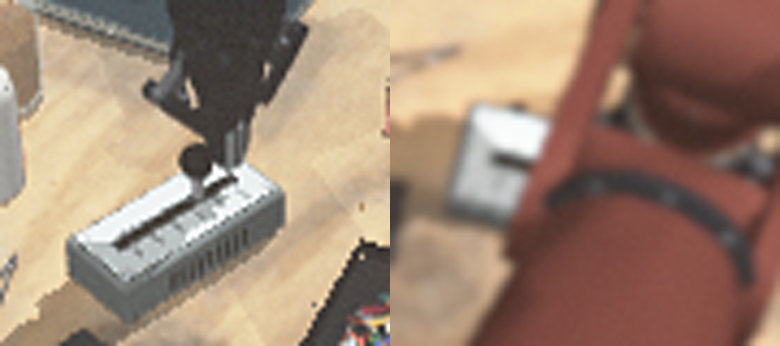

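{"fn": "jog_arm", "kwargs": {
  "motion": [
    {"offset":[0,0,0],"twist":0},
    {"offset":[0,0,0],"twist":0}
  ]
}}

```text
time_s: 9.62
tcp_pos: [0.6351, -0.1952, 0.0603]
orientation: [-2.08, 0.277, 2.079]
ft_force: [-0.8, -0.2, 1.1]
grip_width: 0.0001
```

```bash
python3 look.py 5
```

```text
(no output)
```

View pics/pair5.png

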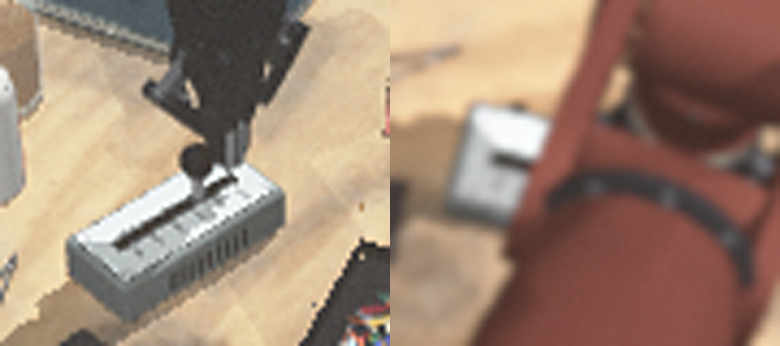

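{"fn": "jog_arm", "kwargs": {
  "motion": [
    {"offset":[0,-1,0],"twist":0},
    {"offset":[0,0,0],"twist":0},
    {"offset":[0,0,0],"twist":0}
  ]
}}

```text
time_s: 10.1
tcp_pos: [0.6352, -0.1947, 0.0603]
orientation: [-2.08, 0.277, 2.08]
ft_force: [-1.1, -1.8, 0.3]
grip_width: 0.0004
```

```bash
python3 look.py 6
```

```text
(no output)
```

View pics/pair6.png

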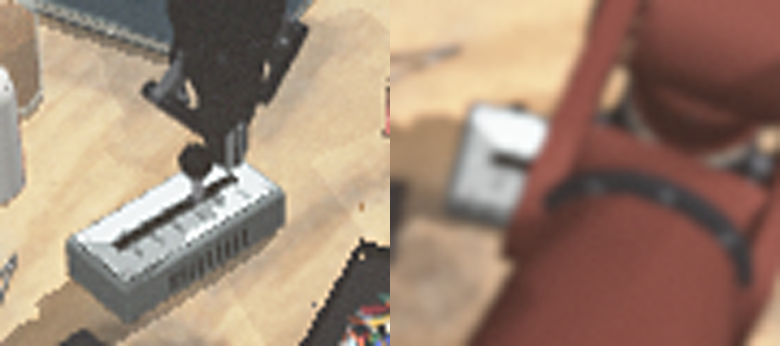

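{"fn": "jog_arm", "kwargs": {
  "motion": [
    {"offset":[0,-1,0],"twist":0},
    {"offset":[0,0,0],"twist":0},
    {"offset":[0,0,0],"twist":0}
  ]
}}

```text
time_s: 10.58
tcp_pos: [0.6355, -0.1934, 0.0602]
orientation: [-2.08, 0.277, 2.08]
ft_force: [-0.6, -0.0, -0.1]
grip_width: -0.0
```

```bash
python3 look.py 7
```

```text
(no output)
```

View pics/pair7.png

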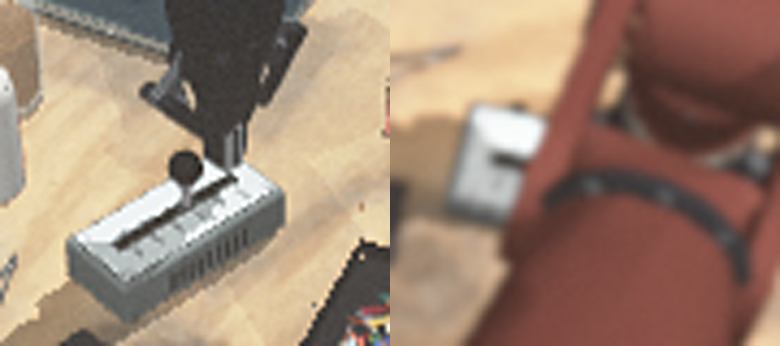

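{"fn": "jog_arm", "kwargs": {
  "motion": [
    {"offset":[0,-2,0],"twist":0},
    {"offset":[0,-2,0],"twist":0},
    {"offset":[0,-2,0],"twist":0},
    {"offset":[0,-2,0],"twist":0},
    {"offset":[0,-1,0],"twist":0},
    {"offset":[0,0,0],"twist":0}
  ]
}}

```text
time_s: 11.42
tcp_pos: [0.6378, -0.1851, 0.0603]
orientation: [-2.08, 0.278, 2.08]
ft_force: [-0.3, 0.5, -0.4]
grip_width: 0.0001
```

{"fn": "jog_arm", "kwargs": {
  "motion": [
    {"offset":[0,-1,0],"twist":0},
    {"offset":[0,-1,0],"twist":0},
    {"offset":[0,-1,0],"twist":0},
    {"offset":[0,-1,0],"twist":0},
    {"offset":[0,0,0],"twist":0}
  ]
}}

```text
time_s: 12.05
tcp_pos: [0.6388, -0.1817, 0.0604]
orientation: [-2.08, 0.278, 2.08]
ft_force: [-1.9, -4.3, -0.3]
grip_width: -0.0003
```

{"fn": "jog_arm", "kwargs": {
  "motion": [
    {"offset":[0,-1,0],"twist":0},
    {"offset":[0,-1,0],"twist":0},
    {"offset":[0,0,0],"twist":0}
  ]
}}

```text
time_s: 12.42
tcp_pos: [0.6395, -0.179, 0.0603]
orientation: [-2.08, 0.277, 2.079]
ft_force: [-1.0, -3.5, -0.0]
grip_width: 0.0
```

{"fn": "jog_arm", "kwargs": {
  "motion": [
    {"offset":[0,-1,0],"twist":0},
    {"offset":[0,0,0],"twist":0},
    {"offset":[0,0,0],"twist":0}
  ]
}}

```text
time_s: 12.8
tcp_pos: [0.6398, -0.1776, 0.0603]
orientation: [-2.079, 0.276, 2.079]
ft_force: [-0.1, -1.0, 0.7]
grip_width: -0.0001
```

{"fn": "jog_arm", "kwargs": {
  "motion": [
    {"offset":[0,-1,0],"twist":0},
    {"offset":[0,0,0],"twist":0},
    {"offset":[0,0,0],"twist":0}
  ]
}}

```text
time_s: 13.18
tcp_pos: [0.64, -0.1769, 0.0603]
orientation: [-2.079, 0.277, 2.079]
ft_force: [-0.7, 0.9, -0.8]
grip_width: 0.0003
```

```bash
python3 look.py 8
```

```text
(no output)
```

View pics/pair8.png

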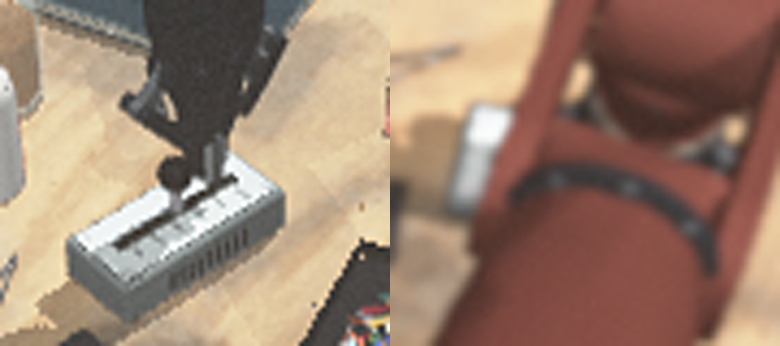

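Knob at about (174,172) in the crop: roughly midway, not yet clicked. Next, another millimetre.

{"fn": "jog_arm", "kwargs": {
  "motion": [
    {"offset":[0,-1,0],"twist":0},
    {"offset":[0,0,0],"twist":0},
    {"offset":[0,0,0],"twist":0}
  ]
}}

```text
time_s: 13.65
tcp_pos: [0.6402, -0.1763, 0.0603]
orientation: [-2.08, 0.277, 2.08]
ft_force: [-1.1, -0.1, -0.2]
grip_width: -0.0003
```

```bash
python3 look.py 9
```

```text
(no output)
```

View pics/pair9.png

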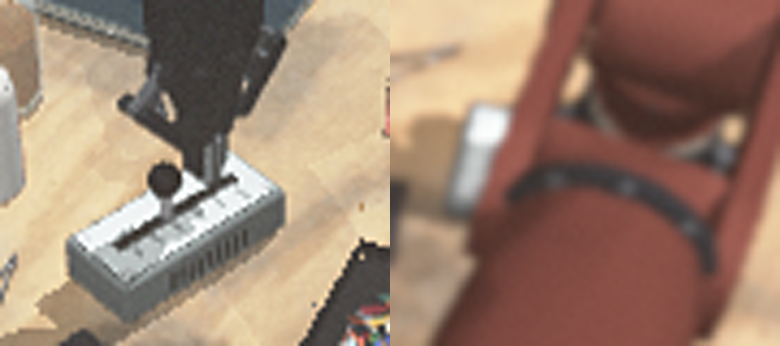

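The knob now sits at (165,180) in the crop, which is the third notch, with a gap to the finger. I'll back off to the right, then rise and retreat.

{"fn": "jog_arm", "kwargs": {
  "motion": [
    {"offset":[0,5,0],"twist":0},
    {"offset":[0,10,0],"twist":0},
    {"offset":[0,10,0],"twist":0},
    {"offset":[-10,10,0],"twist":0},
    {"offset":[-25,5,0],"twist":0},
    {"offset":[-30,0,0],"twist":0},
    {"offset":[-30,0,0],"twist":0},
    {"offset":[-30,0,0],"twist":0},
    {"offset":[-30,0,0],"twist":0},
    {"offset":[-15,10,0],"twist":0},
    {"offset":[0,30,0],"twist":0},
    {"offset":[0,30,0],"twist":0},
    {"offset":[0,30,0],"twist":0},
    {"offset":[0,30,0],"twist":0},
    {"offset":[0,30,0],"twist":0},
    {"offset":[0,30,0],"twist":0},
    {"offset":[0,20,0],"twist":0},
    {"offset":[0,10,0],"twist":0},
    {"offset":[0,0,0],"twist":0},
    {"offset":[0,0,0],"twist":0}
  ]
}}

```text
time_s: 16.25
tcp_pos: [0.5724, -0.4264, 0.2302]
orientation: [-2.08, 0.276, 2.08]
ft_force: [-0.8, 0.5, -0.9]
grip_width: 0.0003
```

```bash
python3 look.py 10
python3 - <<'E'
from h import *
for n in("scene","top"):
    a=cv2.imread(f"pics/{n}0.png").astype(int);b=cv2.imread(f"pics/{n}10.png").astype(int)
    m=(np.abs(a-b).max(2)>60).astype(np.uint8)
    for s in cv2.connectedComponentsWithStats(m)[2][1:]:
        if s[4]>6: print(n,s)
a=np.array([.262,.965]);off=np.array([.635,-.195])
for q in(.036,.054,.072): print(q,[proj(n,[*(off+a*q),.076]) for n in("scene","top")])
c=cv2.imread("pics/scene10.png")[150:175,240:270].max(2)
m=cv2.morphologyEx((c<85).astype(np.uint8),cv2.MORPH_OPEN,np.ones((3,3)));r=cv2.connectedComponentsWithStats(m);print(r[2][1:],r[3][1:]+[240,150])
t=cv2.imread("pics/top10.png")[140:175,280:325].max(2)
m=cv2.morphologyEx((t<90).astype(np.uint8),cv2.MORPH_OPEN,np.ones((3,3)));r=cv2.connectedComponentsWithStats(m);print(r[2][1:],r[3][1:]+[280,140])
E
python3 st.py
```

```text
scene [319   0  29  13 322]
scene [ 381    0   57  163 5125]
scene [ 468    0   44  132 1981]
scene [473   7   3   6   8]
scene [ 309   10   37   67 1264]
scene [471  25   5   7  11]
scene [469  36   3  15  19]
scene [461  74  21  28 228]
scene [437 121  28  51 262]
scene [470 137  19  50 324]
scene [455 147  18  22 164]
scene [258 149   8  13  67]
scene [244 157   8  14  64]
scene [440 161  11  14  39]
scene [276 167   4   5  11]
scene [274 173   4   3   7]
scene [316 173  55  72 628]
scene [440 176   6   8  17]
scene [434 179   5   5   8]
scene [384 184   4  12  14]
scene [429 188  14  15  99]
scene [449 194  17  64 480]
scene [372 214   7  50 148]
scene [486 226   5   8  24]
scene [285 247  29  46 594]
scene [378 270  11   8  47]
scene [388 272   7  14  35]
scene [ 385  273   63   52 1419]
scene [379 280   9   7  28]
scene [467 283  21  19  48]
scene [240 339   2  15  15]
scene [241 355   2   8   8]
scene [179 357  50  16  72]
scene [226 378   5   3   8]
top [432 102   7   4  21]
top [417 108  43  17 178]
top [469 139   8   4  22]
top [ 317  141   97  108 4651]
top [293 150   8   
[... 1118 characters left out ...]
2  71]
top [245 364   9   3  22]
top [281 372  14  12  35]
top [249 377   4   3  10]
top [279 379   4   5  12]
0.036 [array([252.25456014, 159.18165607]), array([302.77595902, 154.40982904])]
0.054 [array([247.48515066, 161.99925488]), array([297.1975409 , 153.03964998])]
0.072 [array([242.65009254, 164.85563659]), array([291.62566607, 151.67107809])]
[[ 4  8  8  7 44]] [[247.5 161. ]]
[[15 12  5  5 24]] [[296.91666667 154.08333333]]
16.35 [ 0.5725 -0.4263  0.2304] [ 0.2118 -0.5098 -0.77  ] 3.3979649072140884e-05 knob in tool mm [ 154.4666 -239.5181   -0.0137] 
 [[ 0.0001 -0.2609 -0.9654]
 [ 0.0003 -0.9654  0.2609]
 [-1.     -0.0003  0.    ]] [-0.7384  0.4028  1.3805  0.0003  1.3584  1.0963]
```

View pics/pair10.png

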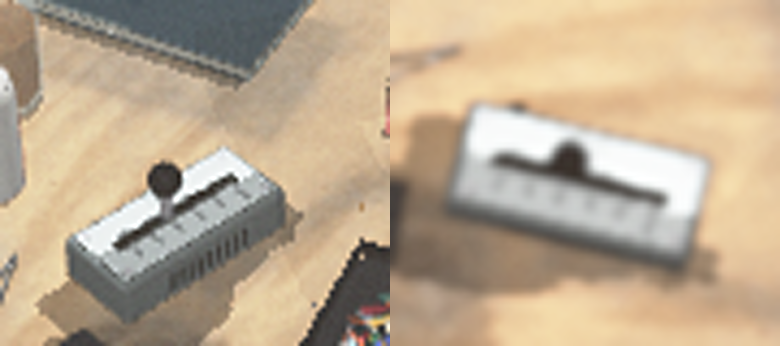

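View pics/top10.png

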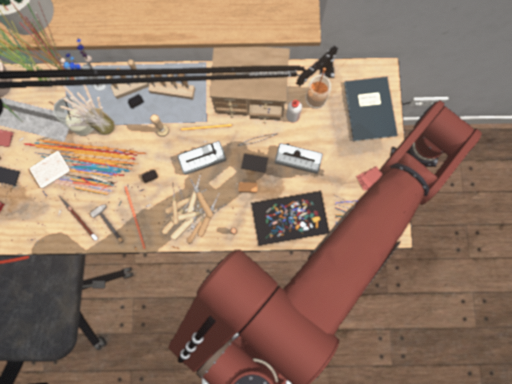

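```bash
python3 -c "
from station import *
print(job_done())"
```

```text
the job is handed in; nothing more can be done
None
```

The ball-knob lever is in the third notch, and the job was handed in at about 16.4 s of the 51 s allowed. I pushed it left with the shut fingertips, one click at a time. After each click a picture showed it resting in the next notch.

**Lever position:** the knob's last position was (247.5, 161) in the scene view and (297, 154) in the top view. The third notch at 0.054 m predicts (247.5, 162) and (297, 153), so both agree to about a pixel.

**Other things on the bench:** the flat-knobbed lever showed no change between the first and last pictures. The loose objects I could see had not moved, but the arm's shadow and the moved arm confused the comparison in places. The hand never went near any of them.

**Hand:** it finished 0.23 m above the bench with no contact force beyond sensor noise.

**Checks that disagreed:**
- **Knob height:** at the start, the two camera views together put the knob at 81 mm instead of the given 76 mm. I used the given height.
- **Second and third clicks:** these needed 1–2 mm more push than I expected, and the lever sat briefly near half-way before jumping.
- **Refused call:** one move was refused because its rows lacked a twist value. It moved nothing.

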